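Pin back the sprung belt tensioner

ROBOT

A 6-joint arm with a two-finger parallel gripper is mounted at the origin on a cart in front of the work surface, level with it; the furniture and walls round the work are solid. World frame = base frame: x ahead of the robot, y to its left, z up, the work surface at z = 0. Lengths are in m, angles in degrees, forces in N, time in s.
With the tool pointing down it reaches from about 0.375 to 0.9 m from the base axis. Payload 3.1 kg.
Tool frame: the origin (TCP) lies between the finger pads; the fingertips stand 11 mm ahead of it and the grasp point (between the pads) lies 8 mm behind it; z points along the fingers, y is the line along which they close (so a half turn about z gives the same grasp; the last joint's range is limited). The gripper opens to 87 mm and grips with 3 to 60 N. Pads are 19 mm wide; open, the fingers measure 117 mm over their backs; the gripper's body (75 mm by 190 mm) begins 51 mm behind the grasp point.
Start: joints at [-10.227, 30.224, 82.088, -0, 67.689, -10.227], TCP at [0.625, 0, 0.234] pointing down, gripper open.
Joint ranges: [-176.69, 176.69], [-43.24, 126.21], [12.49, 139.97], [-82, 262], [0, 151.66], [-163.58, 163.58]. Speed limits (degrees/s): [159.86, 159.86, 180, 180, 180, 180].

INTERFACE

Orientations are given as a 3x3 rotation matrix whose columns are the frame's x, y, z axes.
In Python, from rig import bot, viewer, workorder, nets gives the robot as it stands. The module is installed in compiled form; this text tells all that it offers.
- The arm moves only by the tool move_arm, never from a script. Its argument "increments" is a list of rows, each a list of 7 numbers: the shift along the tool's x, y, z normalised to -1 to 1, where 1 is 0.3 m, then the turn, a rotation vector about the tool's x, y, z normalised to -1 to 1, where 1 is pi rad, then the opening, from 0 (shut) to 1 (fully open). In form: [[tx, ty, tz, wx, wy, wz, grip], ...]. A call has 1 to 10 rows; each row is the pose to reach, as a shift and turn from the pose commanded when the call began, along the tool's axes at that moment, turning the shorter way round; what a row does not reach only later rows make up. A row lasts 1/12 s, in which the tool goes at most 41.7 mm and 7.16 degrees, less where a joint would pass 70% of its speed; a pose out of reach is approached as far as the arm can. A call with a number of a shift or a turn outside -1 to 1 is refused whole. A call with a gripper value outside its range is refused whole. The fingers move at their own pace and stop on an object; the grip force is fixed at half the most. Time passes only in rows, so rows that repeat a pose let the fingers close. It gives the time, the measured TCP pose, the force, the opening and the grip force at its end, in the units of the state.
- bot.read_state(): the state, without advancing time (a new reading comes with each control period).
- viewer.capture(name): name is "scene" or "side" or "wrist"; returns a dict with "image" (480x640x3 uint8, blue, green, red), "K" (3x3 intrinsics, pixels), "eye" and "orientation" of the camera in the world. Camera axes: x right, y up, looking along -z (the intrinsics and any distortion apply to the point x, -y, -z); pixel columns grow to the right and rows downward; lengths in m; the calibration is good to about 2 mm. A picture is of the moment at which its call begins. There is no depth.
- workorder.hand_in(): hands the job in; it is judged then, once.
Trained networks look in the newest picture that a camera, given by its name, has taken for a name from the list of things; names that differ only in an ending like _2 or _b are one class to them, and where a whole thing is asked for, a point or a joint stands for the part that bears it (a point fixed in the world has none). Each returns a list of dicts, best first, with "conf" (0 to 1); they miss things now and then, are a little off and sometimes report something else, mostly with a low value. They report only what shows in the picture. A call takes as long as a camera call. They do not tell look-alikes from the thing itself.
- nets.find_in(camera, thing): "location" ([column, row] in pixels, amid what is visible of it).
The state is a dict: "time_s": time; "joint_positions": joint angles; "qvel": joint speeds; "tau": joint torques, N m; "position": TCP position; "tcp_rot": TCP orientation; "force": force on the tool from outside, world axes, zero at the start; "moment": the same for the moment, N m; "opening": opening from 0.0 (shut) to 1.0 (fully open); "grasp_force": force on a finger pad.
Only numpy, scipy, OpenCV 4.12 (cv2) and the standard library are available. Lean on these libraries where they do the work, as an engineer would, in place of code of your own. Each camera call takes 0.05 s, during which the arm holds its last target. There are 200 camera calls.

TASK

Pin back the belt tensioner: swing the tail of its sprung arm back across the locking hole and, while the arm is held there, drop the long round-headed pin from the wooden stand fully home in the hole, so that the arm stays held back against the pin when you let go (you can push the tail with the pin itself). Leave the short hex-headed pin in the stand.

Things in the scene. Friction and masses are not known exactly. Their poses are not given: they have to be found in the camera images.
- tensioner: Fixed belt tensioner: grey-painted plate, 30 mm thick, on the bench, x -35 to 155, y -60 to 60 mm in its frame. Origin: centre of the locking hole at bench level, z up, x towards the arm's pivot at (66, 0) mm. Hole: vertical, 15 mm wide, right through to the bench, 5 mm dark funnel chamfer at its mouth on top. Screw heads 8 mm high at (-22, +-47) and (142, +-47) mm.
- tension_arm (a joint): Sprung dark bar on the pivot, rad, counter-clockwise from above. 16 mm wide, 6 to 20 mm over the plate; tail 86 mm long, black wheel (60 mm, to 53 mm over the plate) on the other end. At 0 (rest) the tail passes 24 mm to the hole's +y side; push it to -y from its +y side, 3 to 5 N. Springs back to 0; stop at 0.9. Held by the pin in the hole (bar on the pin's -y side) it reads about 0.54.
- lock_pin: Long locking pin, 100 mm, 90 g: steel shank 12 mm thick, 70 mm long, its last 6 mm tapered to 6 mm; dark round head 24 mm across, 30 mm high. Origin at the tip's end, z up to the head. Starts upright in one of two 40 mm deep holes, 70 mm apart, of a fixed wooden stand 60 x 130 x 45 mm (low block), tip 5 mm over the bench, head's underside 30 mm over the stand.
- short_pin: Short pin in the stand's other hole: shank 12 mm thick, 48 mm long, bright hexagonal head 27 mm across, 16 mm high; stands 36 mm lower than the long pin. Origin at the tip's end, z up. Too short for the job.
Things that resemble listed ones, but are neither listed nor needed, are in the scene too. Leave any blue, orange or turquoise look-alike of the lock_pin alone.

How it is judged (in metres and radians):
At the end, for the whole second after the job is handed in: The long locking pin stands fully home in the tensioner's locking hole (tip within 8 mm of the hole's axis and within 7 mm of the bench, leaning less than 0.2 rad) and the sprung arm rests against it, pinned back between 0.45 and 0.70 rad; pin and arm are at rest (horizontal distance between lock_pin and tensioner below 0.008 m and z of lock_pin in the frame of tensioner below 0.007 m and angle between lock_pin's own z axis and vertical below 0.2 rad and value of joint tension_arm between 0.45 and 0.7 rad and velocity of joint tension_arm between -0.05 and 0.05 rad/s and linear speed of lock_pin below 0.02 m/s); the robot touches nothing.
It fails at once if the short pin is taken out of the stand or displaced by more than 30 mm (distance of short_pin from where it was at the start of the episode above 0.03 m).
It also fails if it takes over 38 s, if anything falls off the work surface, if the arm or the gripper's body presses on something with over 40 N, if the wrist force passes 120 N, or if a joint passes its speed limit or range.

## Working session

There is one attempt and no reset: what is moved stays moved. The work goes in short steps, Python scripts to look and compute and a tool call to move; the robot and the scene stay as the last step left them, time stands still between calls to the robot, and variables do not carry over. Pictures are saved under pics/ and viewed, at most 10 in all, crops included, and the job is handed in when it is done.

Besides the shell and the picture viewer there is one more tool, called after ">>>" in YAML: its name, and indented under it one key for each argument. move_arm: Moves the arm, as the interface text tells. Its arguments: {"type":"object","properties":{"increments":{"type":"array"}},"required":["increments"]}

```bash
mkdir -p pics; cat > h.py <<'E'
import numpy as np, cv2
from rig import bot, viewer, workorder, nets
def ray(c,px):
    K=np.array(c["K"]);d=np.linalg.inv(K)@np.array([px[0],px[1],1.]);d=np.array([d[0],-d[1],-d[2]])
    return np.array(c["eye"]),np.array(c["orientation"])@d
def onz(c,px,z):
    e,d=ray(c,px);return e+d*(z-e[2])/d[2]
def proj(c,P):
    p=np.array(c["orientation"]).T@(np.array(P)-np.array(c["eye"]));q=np.array(c["K"])@np.array([p[0],-p[1],-p[2]]);return q[:2]/q[2]
def tri(obs):
    A=np.zeros((3,3));b=np.zeros(3)
    for c,px in obs:
        e,d=ray(c,px);d=d/np.linalg.norm(d);M=np.eye(3)-np.outer(d,d);A+=M;b+=M@e
    return np.linalg.solve(A,b)
E
cat > a.py <<'E'
from h import *
np.set_printoptions(precision=4,suppress=True)
for n in ["scene","side","wrist"]:
    c=viewer.capture(n);cv2.imwrite(f"pics/{n}1.png",c["image"]);print(n,c["eye"],[k for k in c])
    for t in ["tensioner","tension_arm","lock_pin","short_pin"]:
        print(t,[(np.round(r["location"]),round(r["conf"],2),onz(c,r["location"],.03)[:2]) for r in nets.find_in(n,t)])
E
python3 a.py
```

```text
scene [-0.1723 -0.9607  0.6816] ['image', 'K', 'eye', 'orientation']
tensioner [(array([257., 192.]), 0.74, array([0.671 , 0.1743]))]
tension_arm [(array([266., 180.]), 0.92, array([0.7357, 0.2213]))]
lock_pin [(array([411., 263.]), 0.91, array([ 0.6991, -0.3117])), (array([354., 295.]), 0.87, array([ 0.5268, -0.3146])), (array([396., 302.]), 0.79, array([ 0.5696, -0.3831])), (array([422., 290.]), 0.69, array([ 0.6359, -0.3901])), (array([380., 269.]), 0.66, array([ 0.6335, -0.2854]))]
short_pin [(array([353., 270.]), 0.69, array([ 0.5893, -0.2508]))]
side [ 0.4015 -0.9074  0.6671] ['image', 'K', 'eye', 'orientation']
tensioner [(array([344., 167.]), 0.58, array([0.6751, 0.1547])), (array([355., 294.]), 0.24, array([ 0.5867, -0.2843]))]
tension_arm [(array([361., 150.]), 0.88, array([0.7385, 0.2265]))]
lock_pin [(array([340., 344.]), 0.97, array([ 0.5333, -0.3882])), (array([307., 314.]), 0.94, array([ 0.4938, -0.312 ])), (array([402., 294.]), 0.86, array([ 0.6668, -0.303 ])), (array([355., 294.]), 0.75, array([ 0.5853, -0.285 ])), (array([383., 334.]), 0.73, array([ 0.6071, -0.3831]))]
short_pin [(array([356., 294.]), 0.49, array([ 0.5883, -0.2846]))]
wrist [0.6251 0.0664 0.3853] ['image', 'K', 'eye', 'orientation']
tensioner [(array([355.,  27.]), 0.71, array([0.6516, 0.1489]))]
tension_arm []
lock_pin []
short_pin []
```

```bash
python3 -c "
import cv2,numpy as np
a=cv2.imread('pics/scene1.png')[120:345,190:490];b=cv2.imread('pics/side1.png')[90:390,240:490]
cv2.imwrite('pics/m.png',np.hstack([cv2.resize(a,(400,300)),cv2.resize(b,(400,480))[:300]]))
cv2.imwrite('pics/a.png',cv2.resize(a,(800,600)));cv2.imwrite('pics/b.png',cv2.resize(b,(500,600)))"
```

```text
(no output)
```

View pics/a.png

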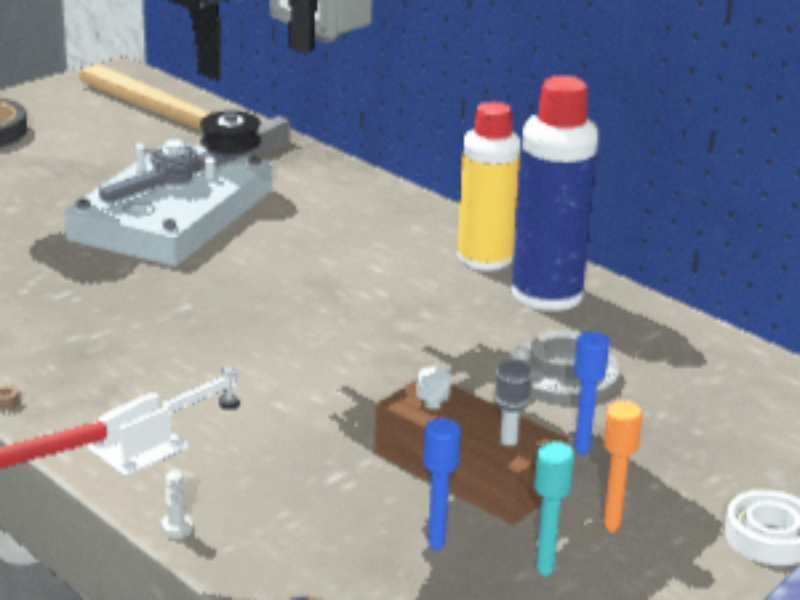

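View pics/b.png

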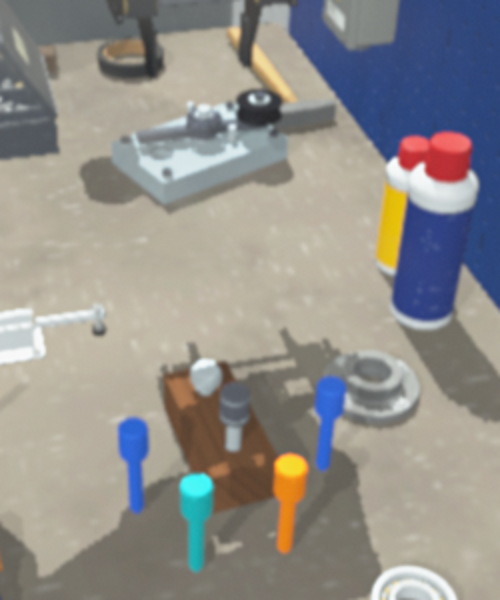

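The long pin's dark round head is at about scene (382,264) / side (357,291). The short hex pin is beside it, and there are blue, turquoise and orange look-alikes on the near side. The tensioner is further back, with its tail pointing towards the camera's left.

```bash
cat > b.py <<'E'
from h import *
np.set_printoptions(precision=4,suppress=True)
cs=viewer.capture("scene");cd=viewer.capture("side")
A=dict(long=(513,383),short=(433,385),blue1=(441,445),teal=(553,470),orange=(622,428),blue2=(592,355),scr=(170,225),scrL=(84,204),wheel=(231,120),)
B=dict(long=(235,403),short=(206,377),blue1=(133,440),teal=(196,497),orange=(290,477),blue2=(330,398),scr=(167,172),scrL=(126,140),wheel=(260,98))
for k in A:
    a=(190+A[k][0]*.375,120+A[k][1]*.375);b=(240+B[k][0]*.5,90+B[k][1]*.5)
    P=tri([(cs,a),(cd,b)]);print(k,P,proj(cs,P)-a)
w=viewer.capture("wrist");print(w["K"],w["orientation"],w["eye"]);s=bot.read_state();print(s["position"],s["tcp_rot"],s["time_s"])
E
python3 b.py
```

```text
long [ 0.5738 -0.3391  0.0913] [0.0305 0.05  ]
short [ 0.5673 -0.2693  0.0592] [0.1984 0.3439]
blue1 [ 0.4867 -0.3544  0.085 ] [0.1438 0.2335]
teal [ 0.5215 -0.4218  0.0845] [0.0244 0.0353]
orange [ 0.5952 -0.4192  0.0845] [-0.1273 -0.1808]
blue2 [ 0.6526 -0.3458  0.0863] [0.0697 0.1099]
scr [0.6155 0.1157 0.0341] [-0.0565 -0.141 ]
scrL [0.5818 0.2043 0.0338] [-0.0083 -0.0219]
wheel [0.7526 0.1945 0.0765] [-0.0373 -0.1063]
[[408.2339   0.     322.1619]
 [  0.     408.2339 235.0992]
 [  0.       0.       1.    ]] [[ 1.     -0.     -0.0001]
 [ 0.      0.9704  0.2414]
 [ 0.0001 -0.2414  0.9704]] [0.6251 0.0664 0.3853]
[0.625  0.     0.2336] [[-0.  1.  0.]
 [ 1.  0. -0.]
 [-0.  0. -1.]] 0.9
```

View pics/wrist1.png

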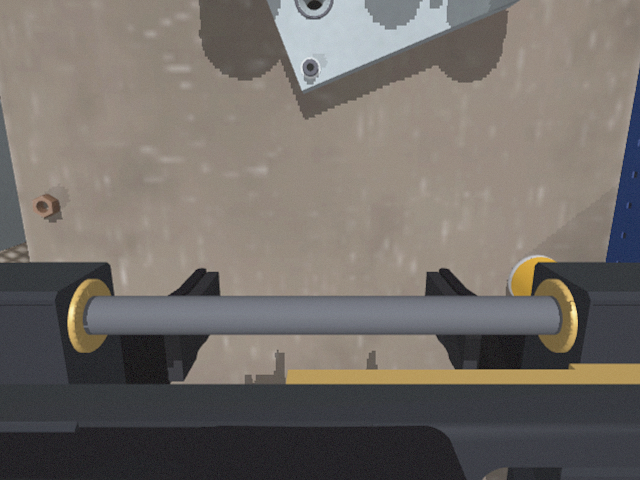

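The wrist view shows the tensioner's near corner: a screw at (310,68) and the pivot-side screws out of frame. Its x axis points at about 20.8°, with the hole near (0.619, 0.168). I'll turn the closing line along the tensioner's y axis and hover beside the pin.

>>> move_arm:
  increments:
    - [-1, -0.36, 0, 0, 0, 0.384, 0.6]
    - [-1, -0.36, 0, 0, 0, 0.384, 0.6]
    - [-1, -0.36, 0, 0, 0, 0.384, 0.6]
    - [-1, -0.36, 0, 0, 0, 0.384, 0.6]
    - [-1, -0.36, 0, 0, 0, 0.384, 0.6]
    - [-1, -0.36, 0, 0, 0, 0.384, 0.6]
    - [-1, -0.36, 0, 0, 0, 0.384, 0.6]
    - [-1, -0.36, 0, 0, 0, 0.384, 0.6]
    - [-1, -0.36, 0, 0, 0, 0.384, 0.6]
    - [-1, -0.36, 0, 0, 0, 0.384, 0.6]

```text
time_s: 1.73
position: [0.5161, -0.3025, 0.2335]
tcp_rot: [[0.938, 0.347, 0.0], [0.347, -0.938, -0.0], [0.0, 0.0, -1.0]]
force: [0.1, 1.2, -0.7]
opening: 0.601
grasp_force: 0.0
```

```bash
cat > c.py <<'E'
from h import *
np.set_printoptions(precision=4,suppress=True)
c=viewer.capture("wrist");im=c["image"];s=bot.read_state();print(s["position"],s["tcp_rot"],s["joint_positions"],s["time_s"])
for n,z in [("lock_pin",.09),("short_pin",.06)]:
    print(n,[(np.round(r["location"]),round(r["conf"],2),onz(c,r["location"],z)[:2]) for r in nets.find_in("wrist",n)])
cv2.imwrite("pics/w2.png",im)
E
python3 c.py
```

```text
[ 0.5164 -0.3014  0.2335] [[ 0.9377  0.3475  0.0002]
 [ 0.3475 -0.9377 -0.    ]
 [ 0.0002  0.0001 -1.    ]] [-40.9755  28.1211  86.1103   0.0071  65.7609  28.6844] 1.7833
lock_pin [(array([506., 180.]), 0.83, array([ 0.5932, -0.4148])), (array([402., 173.]), 0.82, array([ 0.572 , -0.3426])), (array([453., 255.]), 0.78, array([ 0.5289, -0.4026])), (array([367., 276.]), 0.61, array([ 0.4909, -0.3479])), (array([449.,  63.]), 0.57, array([ 0.6507, -0.3431]))]
short_pin [(array([305., 140.]), 0.66, array([ 0.5688, -0.2678]))]
```

View pics/w2.png

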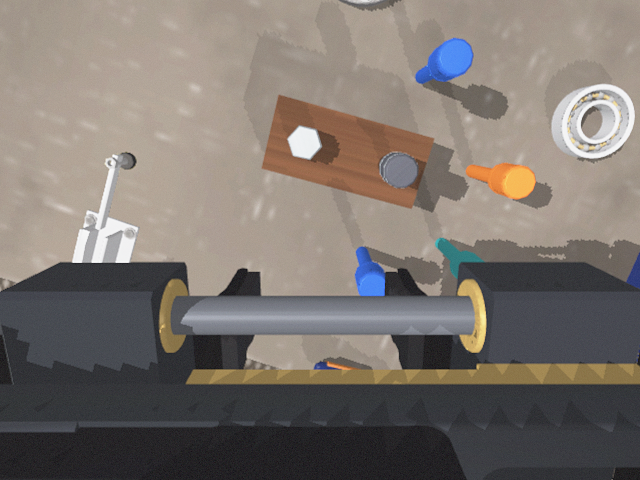

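The long pin's head top is at (402,170) in this view, the hex pin is at (305,142), and the look-alikes are clear of the gripper. Now I'll move over it, descend and close.

>>> move_arm:
  increments:
    - [0.129, 0.19, 0, 0, 0, 0, 0.6]
    - [0.129, 0.19, 0, 0, 0, 0, 0.6]
    - [0.129, 0.19, 0.13, 0, 0, 0, 0.6]
    - [0.129, 0.19, 0.26, 0, 0, 0, 0.6]
    - [0.129, 0.19, 0.38, 0, 0, 0, 0.6]
    - [0.129, 0.19, 0.46, 0, 0, 0, 0.6]
    - [0.129, 0.19, 0.505, 0, 0, 0, 0.6]
    - [0.129, 0.19, 0.505, 0, 0, 0, 0.6]
    - [0.129, 0.19, 0.505, 0, 0, 0, 0.6]

```text
time_s: 2.63
position: [0.5739, -0.3392, 0.0822]
tcp_rot: [[0.934, 0.358, -0.0], [0.358, -0.934, -0.0], [-0.0, 0.0, -1.0]]
force: [0.8, -0.5, 0.6]
opening: 0.6
grasp_force: 0.0
```

>>> move_arm:
  increments:
    - [0, 0, 0, 0, 0, 0, 0.2]
    - [0, 0, 0, 0, 0, 0, 0.2]
    - [0, 0, 0, 0, 0, 0, 0.2]
    - [0, 0, 0, 0, 0, 0, 0.2]
    - [0, 0, 0, 0, 0, 0, 0.2]
    - [0, 0, 0, 0, 0, 0, 0.2]
    - [0, 0, 0, 0, 0, 0, 0.2]
    - [0, 0, 0, 0, 0, 0, 0.2]

```text
time_s: 3.3
position: [0.5738, -0.3396, 0.0828]
tcp_rot: [[0.934, 0.356, 0.001], [0.356, -0.934, -0.001], [0.001, 0.001, -1.0]]
force: [0.5, 0.2, 4.8]
opening: 0.265
grasp_force: 30.0
```

>>> move_arm:
  increments:
    - [0, 0, -0.13, 0, 0, 0, 0.2]
    - [0, 0, -0.26, 0, 0, 0, 0.2]
    - [0, 0, -0.38, 0, 0, 0, 0.2]
    - [0.05, -0.12, -0.43, 0, 0, 0, 0.2]
    - [0.1, -0.24, -0.43, 0, 0, 0, 0.2]
    - [0.15, -0.36, -0.43, 0, 0, 0, 0.2]
    - [0.2, -0.48, -0.43, 0, 0, 0, 0.2]
    - [0.23, -0.6, -0.43, 0, 0, 0, 0.2]
    - [0.255, -0.72, -0.43, 0, 0, 0, 0.2]
    - [0.255, -0.76, -0.43, 0, 0, 0, 0.2]

```text
time_s: 4.13
position: [0.5614, -0.0937, 0.2103]
tcp_rot: [[0.933, 0.36, -0.004], [0.36, -0.933, 0.004], [-0.002, -0.005, -1.0]]
force: [-0.5, -0.5, -0.9]
opening: 0.264
grasp_force: 29.9
```

>>> move_arm:
  increments:
    - [0.05, -0.12, 0, 0, 0, 0, 0.2]
    - [0.1, -0.24, 0, 0, 0, 0, 0.2]
    - [0.15, -0.36, 0, 0, 0, 0, 0.2]
    - [0.2, -0.48, 0, 0, 0, 0, 0.2]
    - [0.23, -0.6, 0, 0, 0, 0, 0.2]
    - [0.255, -0.7, 0, 0, 0, 0, 0.2]
    - [0.255, -0.76, 0, 0, 0, 0, 0.2]
    - [0.255, -0.76, 0, 0, 0, 0, 0.2]
    - [0.255, -0.76, 0, 0, 0, 0, 0.2]

```text
time_s: 4.88
position: [0.5534, 0.1417, 0.2106]
tcp_rot: [[0.933, 0.359, -0.001], [0.359, -0.933, -0.001], [-0.001, 0.0, -1.0]]
force: [-0.4, 0.4, -0.9]
opening: 0.262
grasp_force: 29.9
```

```bash
cat > d.py <<'E'
from h import *
np.set_printoptions(precision=4,suppress=True)
c=viewer.capture("wrist");s=bot.read_state();print(s["position"],s["tcp_rot"],s["time_s"],s["opening"])
print([(np.round(r["location"]),round(r["conf"],2),onz(c,r["location"],.04)[:2]) for r in nets.find_in("wrist","tension_arm")])
im=c["image"].copy();cv2.imwrite("pics/w3raw.png",im)
import pickle;pickle.dump({k:c[k] for k in("K","eye","orientation")},open("c3.pkl","wb"))
cv2.imwrite("pics/w3.png",im)
d=viewer.capture("side");cv2.imwrite("pics/s3.png",cv2.resize(d["image"][60:260,200:440],None,fx=3,fy=3))
E
python3 d.py
```

```text
[0.5539 0.1407 0.2107] [[ 0.9341  0.3571 -0.0003]
 [ 0.3571 -0.9341 -0.0008]
 [-0.0005  0.0007 -1.    ]] 4.9333 0.2662841324957653
[(array([309.,  49.]), 0.85, array([0.6668, 0.1964]))]
```

View pics/w3.png

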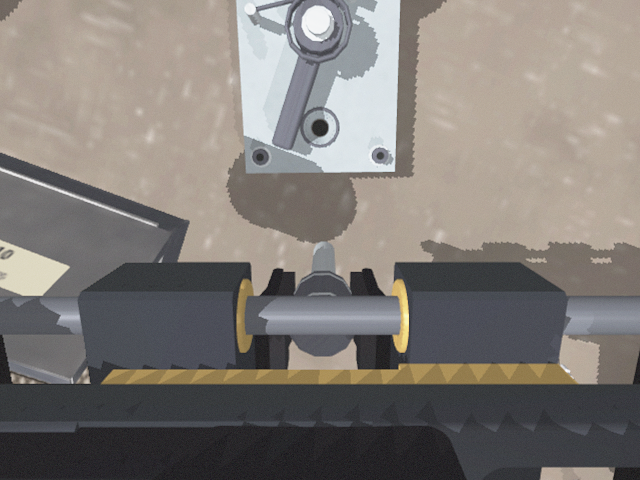

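View pics/s3.png

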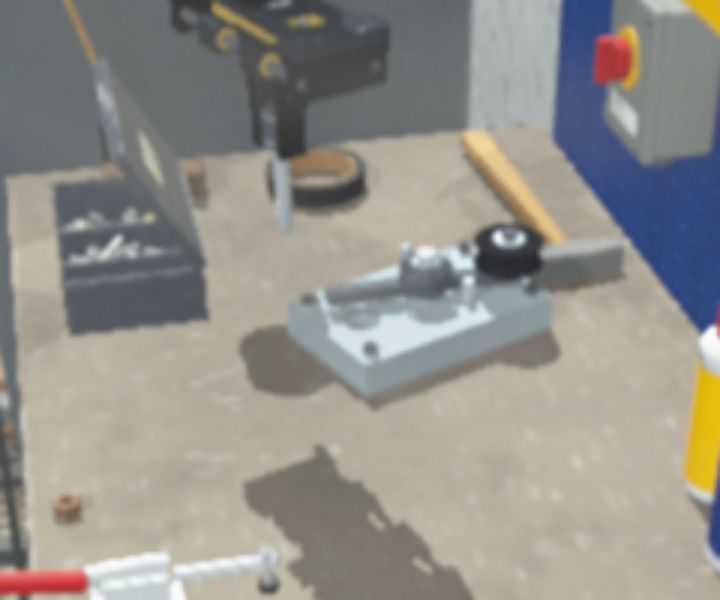

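The wrist view shows the funnel centre at (320,128), the screws at (260,157) and (380,156), and the pin tip at (322,243). The toolbox lid is on the left, so I'll check clearance.

```bash
cat > e.py <<'E'
from h import *
import pickle
np.set_printoptions(precision=4,suppress=True)
c=pickle.load(open("c3.pkl","rb"))
h=onz(c,(320,128),.03);hb=onz(c,(320,128.5),.025);a=onz(c,(260,156.5),.038);b=onz(c,(380.5,156),.038)
y=(a-b)[:2];ang=np.degrees(np.arctan2(y[1],y[0]))-90
x=np.array([np.cos(np.radians(ang)),np.sin(np.radians(ang))])
print("hole",h,"ang",ang,"from screws",((a+b)/2)[:2]+.022*x,np.linalg.norm(y))
for z in(.128,.134,.138):print("tip",z,onz(c,(322,243),z))
d=viewer.capture("side")
for z in(.05,.1,.15):print(z,"lid corner",onz(c,(185,225),z)[:2],"side lid r",onz(d,(268,147),z)[:2],"lid top",onz(d,(233,80),z)[:2])
t=(c,(185,225));
P=tri([t,(d,(268,147))]);print(P,proj(c,P),proj(d,P))
E
python3 e.py
```

```text
hole [0.6179 0.169  0.03  ] ang 21.253011005367256 from screws [0.6185 0.1691] 0.09412368134925077
tip 0.128 [0.5557 0.1434 0.128 ]
tip 0.134 [0.5572 0.144  0.134 ]
tip 0.138 [0.5582 0.1444 0.138 ]
0.05 lid corner [0.5111 0.2413] side lid r [0.5019 0.2631] lid top [0.4484 0.7541]
0.1 lid corner [0.5277 0.2293] side lid r [0.4938 0.1683] lid top [0.4446 0.6194]
0.15 lid corner [0.5444 0.2172] side lid r [0.4856 0.0734] lid top [0.4408 0.4848]
[0.5065 0.242  0.0576] [179.2514 232.3262] [270.6508 147.9696]
```

>>> move_arm:
  increments:
    - [0.12, -0.08, 0, 0, 0, 0, 0.2]
    - [0.233, -0.16, 0, 0, 0, 0, 0.2]
    - [0.233, -0.16, 0, 0, 0, 0, 0.2]
    - [0.233, -0.16, 0.1, 0, 0, 0, 0.2]
    - [0.233, -0.16, 0.2, 0, 0, 0, 0.2]
    - [0.233, -0.16, 0.29, 0, 0, 0, 0.2]
    - [0.233, -0.16, 0.32, 0, 0, 0, 0.2]
    - [0.233, -0.16, 0.331, 0, 0, 0, 0.2]
    - [0.233, -0.16, 0.331, 0, 0, 0, 0.2]
    - [0.233, -0.16, 0.331, 0, 0, 0, 0.2]

```text
time_s: 5.92
position: [0.6036, 0.2106, 0.1132]
tcp_rot: [[0.935, 0.356, 0.003], [0.356, -0.935, 0.0], [0.003, 0.001, -1.0]]
force: [1.0, -0.5, 0.0]
opening: 0.266
grasp_force: 29.9
```

```bash
python3 - <<'E'
from h import *
s=bot.read_state();print(s["position"],s["force"],s["time_s"])
d=viewer.capture("side");w=viewer.capture("wrist")
a=cv2.resize(d["image"][110:210,280:400],(480,400));b=cv2.resize(w["image"][140:340,240:400],(320,400))
cv2.imwrite("pics/p4.png",np.hstack([a,b]))
E
```

```text
[0.60356059 0.21059506 0.11318133] [ 0.95650624 -0.46934771  0.01524764] 5.9167
```

View pics/p4.png

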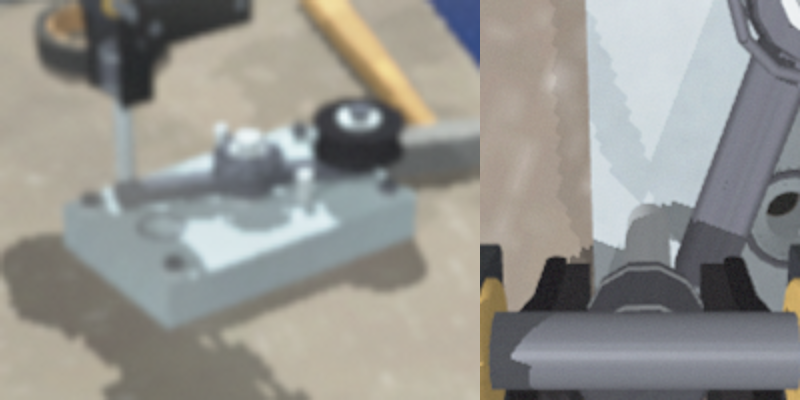

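The pin is on the tail's +y side, clear of the screw and just above the plate. Next I'll push the tail across.

>>> move_arm:
  increments:
    - [0, 0.02, 0, 0, 0, 0, 0.2]
    - [0, 0.04, 0, 0, 0, 0, 0.2]
    - [0, 0.06, 0, 0, 0, 0, 0.2]
    - [0, 0.08, 0, 0, 0, 0, 0.2]
    - [-0.003, 0.1, 0, 0, 0, 0, 0.2]
    - [-0.006, 0.12, 0, 0, 0, 0, 0.2]
    - [-0.01, 0.14, 0, 0, 0, 0, 0.2]
    - [-0.01, 0.155, 0, 0, 0, 0, 0.2]
    - [-0.01, 0.155, 0, 0, 0, 0, 0.2]
    - [-0.01, 0.155, 0, 0, 0, 0, 0.2]

```text
time_s: 6.85
position: [0.6158, 0.1664, 0.1118]
tcp_rot: [[0.935, 0.356, -0.0], [0.356, -0.935, 0.001], [0.0, -0.001, -1.0]]
force: [-2.2, 4.5, 0.7]
opening: 0.265
grasp_force: 30.0
```

```bash
python3 - <<'E'
from h import *
s=bot.read_state();print(s["position"],s["force"],s["time_s"])
d=viewer.capture("side");w=viewer.capture("wrist")
a=cv2.resize(d["image"][110:210,280:400],(480,400));b=cv2.resize(w["image"][140:340,240:400],(320,400))
cv2.imwrite("pics/p5.png",np.hstack([a,b]))
E
```

```text
[0.61580437 0.16641724 0.11183375] [-2.24584732  4.53946004  0.73872667] 6.85
```

View pics/p5.png

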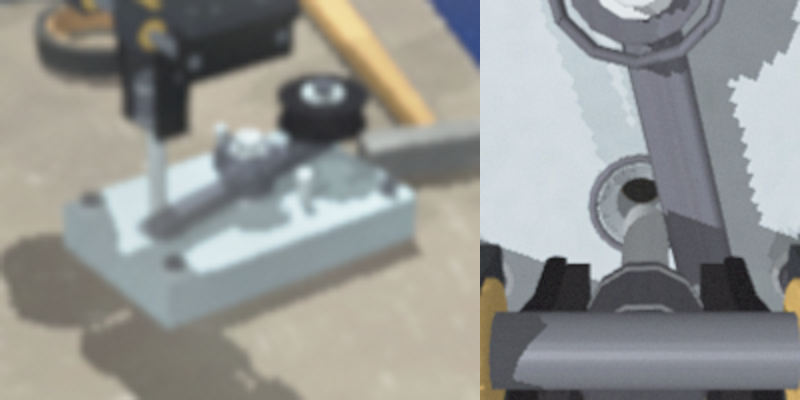

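The tail is across and the pin tip is over the funnel, about 2 mm towards -y and -x of its centre. I'll correct slightly and lower.

>>> move_arm:
  increments:
    - [0.007, -0.006, 0, 0, 0, 0, 0.2]
    - [0.007, -0.006, 0.015, 0, 0, 0, 0.2]
    - [0.007, -0.006, 0.03, 0, 0, 0, 0.2]
    - [0.007, -0.006, 0.045, 0, 0, 0, 0.2]
    - [0.007, -0.006, 0.06, 0, 0, 0, 0.2]
    - [0.007, -0.006, 0.06, 0, 0, 0, 0.2]

```text
time_s: 7.45
position: [0.6168, 0.1693, 0.093]
tcp_rot: [[0.934, 0.357, -0.001], [0.357, -0.934, 0.0], [-0.001, -0.0, -1.0]]
force: [-2.1, 3.6, -1.8]
opening: 0.266
grasp_force: 30.0
```

Going in freely, since the tip is about 15 mm up with little force. I'll continue.

>>> move_arm:
  increments:
    - [0, 0, 0.015, 0, 0, 0, 0.2]
    - [0, 0, 0.03, 0, 0, 0, 0.2]
    - [0, 0, 0.042, 0, 0, 0, 0.2]
    - [0, 0, 0.05, 0, 0, 0, 0.2]
    - [0, 0, 0.05, 0, 0, 0, 0.2]
    - [0, 0, 0.05, 0, 0, 0, 0.2]

```text
time_s: 7.95
position: [0.617, 0.1692, 0.0784]
tcp_rot: [[0.934, 0.357, -0.0], [0.357, -0.934, -0.0], [-0.0, -0.0, -1.0]]
force: [-2.5, 5.4, -1.1]
opening: 0.262
grasp_force: 30.0
```

>>> move_arm:
  increments:
    - [0, 0, 0, 0, 0, 0, 0.6]
    - [0, 0, 0, 0, 0, 0, 0.6]
    - [0, 0, 0, 0, 0, 0, 0.6]
    - [0, 0, 0, 0, 0, 0, 0.6]
    - [0, 0, -0.1, 0, 0, 0, 0.6]
    - [0, 0, -0.2, 0, 0, 0, 0.6]
    - [-0.1, 0, -0.33, 0, 0, 0, 0.6]
    - [-0.23, 0, -0.43, 0, 0, 0, 0.6]
    - [-0.23, 0, -0.43, 0, 0, 0, 0.6]
    - [-0.23, 0, -0.43, 0, 0, 0, 0.6]

```text
time_s: 8.78
position: [0.5522, 0.1432, 0.2112]
tcp_rot: [[0.934, 0.356, 0.005], [0.356, -0.934, -0.001], [0.004, 0.003, -1.0]]
force: [-0.0, -0.0, -0.0]
opening: 0.601
grasp_force: 0.0
```

```bash
python3 - <<'E'
from h import *
s=bot.read_state();print(s["position"],s["force"],s["opening"],s["time_s"])
d=viewer.capture("side");w=viewer.capture("wrist")
a=cv2.resize(d["image"][110:210,280:400],(480,400));b=cv2.resize(w["image"][0:200,240:400],(320,400))
cv2.imwrite("pics/p6.png",np.hstack([a,b]))
E
```

```text
[0.55215949 0.14315694 0.21123055] [-0.04804407 -0.03668274 -0.02554138] 0.600660039512635 8.7833
```

View pics/p6.png

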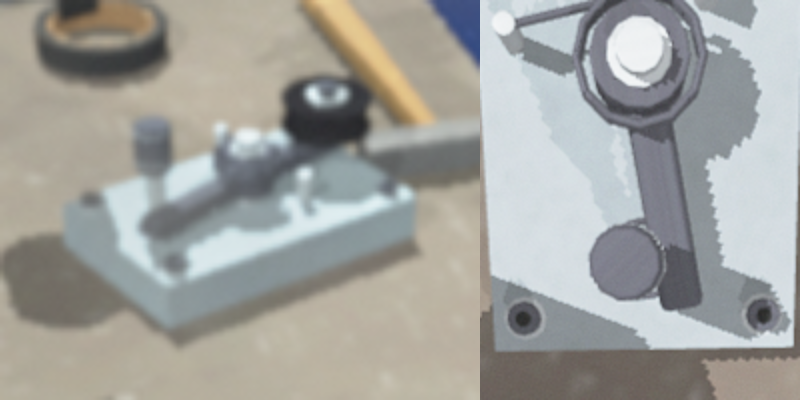

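The pin stands upright with its head low, at z≈0.10, and the bar rests against its -y side. The gripper is clear.

```bash
python3 -c "
from rig import workorder
print(workorder.hand_in())"
```

```text
the job is handed in; nothing more can be done
None
```

The job is handed in at about 9 s of the 38 s allowed: the last picture shows the long pin upright in the locking hole (tip about 1 mm above the bench, judged from the tool height at release), the arm held back against it and the gripper clear, and the short pin was left untouched in the stand; the hand-in returned no verdict.

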